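Pack the last drive and ease the sprung case lid shut

ROBOT

A 7-joint arm with a two-finger parallel gripper is mounted at the origin on the work surface. World frame = base frame: x ahead of the robot, y to its left, z up, the work surface at z = 0. Lengths are in m, angles in rad, forces in N, time in s.
With the tool pointing down it reaches from about 0.35 to 0.9 m from the base axis. Payload 8.1 kg.
Tool frame: the origin (TCP) lies where the fingers leave the gripper's body, on its centre line; the fingertips stand 66 mm ahead of it and the grasp point (between the pads) lies 47 mm ahead of it (arm.tip_reach is the distance from the TCP to the fingertips, in m); z points along the fingers, y is the direction in which the jaws open and shut (so a half turn about z gives the same grasp; the last joint's range is limited). The gripper opens to 92 mm and grips with 3 to 60 N. Pads are 19 mm wide; open, the fingers measure 130 mm over their backs; the gripper's body (75 mm by 190 mm) begins 47 mm behind the grasp point.
Start: joints at [1.047, 0.434, 0.025, 1.573, -0.012, 1.134, -0.075], TCP at [0.255, -0.57, 0.292] pointing down, gripper open.
Joint ranges: [-2.62, 2.62], [-0.44, 2.09], [-1.27, 1.32], [0.08, 2.57], [-1.32, 4.46], [0.12, 2], [-2.74, 2.74]. Speed limits (rad/s): [2.22, 2.22, 3.01, 3.01, 3.14, 3.14, 3.14].

INTERFACE

Orientations are given as a rotation vector (axis times angle).
In Python, from cell import arm gives the robot as it stands.
- The arm moves only by the tool carry_out, never from a script. Its argument "plan" is a list of rows, each a list of 5 numbers: the shift along the world's x, y, z in cm, then the turn about the world's z in rad, then the finger opening in cm, from 0 to 9.18. In form: [[tx, ty, tz, spin, fingers], ...]. A call has 1 to 20 rows; each row is the pose to reach, as a shift and turn from the pose measured when the call began; what a row does not reach only later rows make up. A row lasts 1/10 s, in which the tool goes at most 50 mm and 8.59 degrees, less where a joint would pass 70% of its speed; a pose out of reach is approached as far as the arm can. A call with a gripper value outside its range is refused whole. The fingers move at their own pace and stop on an object; "squeeze" is the grip in N (left out, the last holds). Time passes only in rows, so rows that repeat a pose let the fingers close. It gives the time, the measured TCP pose, the force and the opening at its end, in the units of the state.
- arm.observe(): the state, without advancing time (a new reading comes with each control period).
- arm.get_image(name): name is "scene" or "top" or "wrist"; returns (picture, depth): 384x512x3 uint8, red, green, blue; 384x512 float32, m along the optical axis (not along the pixel's ray), 0 where there is no reading.
- arm.get_calibration(name): a dict with "intrinsics" (3x3 intrinsics, pixels), "rvec" (rotation vector, rad) and "tvec" (3), from world to camera coordinates, as OpenCV has them; the wrist camera has in their place "tool_from_camera" (4x4, takes a point from camera to tool coordinates, whose origin is the TCP and whose axes are the flange's). Camera axes: x right, y down, z forward; pixel columns grow to the right and rows downward; lengths in m; the calibration is good to about 2 mm. The wrist camera is an equidistant fisheye: a pixel r from the principal point sees the ray r / f radians off the axis. A picture is of the moment at which its call begins: read the wrist's pose just before it. get_calibration takes no time and is no camera call.
- arm.sign_off(): hands the job in, once; it reports no verdict.
The state is a dict: "clock": time; "joints": joint angles; "dq": joint speeds; "joint_efforts": joint torques, N m; "position": TCP position; "ee_rot": TCP orientation; "force": force on the tool from outside, world axes, zero at the start; "ft_torque": the same for the moment, N m; "width": opening from 0.0 (shut) to 1.0 (fully open).
Only numpy, scipy, OpenCV 4.12 (cv2) and the standard library are available. Lean on these libraries where they do the work, as an engineer would, in place of code of your own. Each camera call takes 0.05 s, during which the arm holds its last target. There are 200 camera calls.

TASK

Take the pocket hard drive off the sloping stand and set it down, not drop it, squarely on top of the pile of two in the open case, lying the same way as they do. Then swing the case's spring-loaded lid fully shut, easing it down against its springs the whole way so that it never snaps. Leave the pile and the things standing around where they are, and let go of everything.

Things in the scene. Friction and masses are not known exactly. Their poses are not given: they have to be found in the camera images.
- drive_center (a point): centre (half-way up) of the pocket hard drive that leans on the sloping stand: a flat grey plastic block 110 x 62 x 20 mm (own x, y, z), about 180 g (may be 25% off). On the stand its own x points up the slope and its own z out of the slope, 35 degrees from vertical towards the robot side
- pile_top_center (a point): centre of the upper of two identical hard drives (110 x 62 x 20 mm, x along its length, z up) that lie flat, exactly one on the other, in the case; about 180 g each
- pile_low_center (a point): centre of the lower hard drive of the pile, which lies on the case's 6 mm floor
- stand: fixed wooden stand, origin under its centre, own -x roughly facing the robot. Its board (150 mm along the slope, 180 wide in y) rises to +x at 35 deg, surface 75 mm above the origin; a ledge at its foot, 12 mm high, holds the drive. A 12 mm steel rail along y passes over the drive's upper half (x +13 mm, 178 mm up, posts at y +-100 mm): reach in from the robot's side, tilted square to the slope
- case: fixed open aluminium case, outside 162 (own x) x 202 (own y) x 82 mm high, walls and floor 6 mm, origin under its centre; its own -x faces roughly the robot; the lid is hinged along its rim on the +x side
- lid (a joint): closing angle of the lid, rad: 0 = fully open (upright, leaning back 5 deg, away from the robot), 1.66 = fully shut (lying on the rim). Over-centre springs hold it open below about 0.35; beyond that they and its weight pull it shut hard (up to about 7 N at the handle) unless held back; shut, it stays shut
- lid_hinge (a point): point on the lid's hinge line, in the middle of the rim on the case's +x side, 82 mm above the table; the hinge line runs along the case's own y
- lid_handle (a point): centre of the lid's handle: round steel bar, 12 mm thick, 88 mm free length along the case's y, held 45 mm beyond the lid's free edge by two arms; 207 mm from the hinge line. Lid open: at the very top, about 290 mm above the table; shut: in front of the case, 86 mm above the table. Lid: 162 mm from hinge to edge, 8 mm thick, about 0.5 kg
- camera: bystander: black camera, 125 mm wide, 91 mm high, standing on the table beside the work; origin under its centre
- radio: bystander: white pocket radio, 150 mm wide, 50 mm deep, 85 mm high, standing on the table; origin under its centre
- till: bystander: black desk calculator, 150 x 75 x 35 mm, lying on the table beyond the work; origin under its centre
Not all that is in view belongs to the job. Leave any purple or yellow look-alike of the part that bears pile_top_center alone.

How it is judged:
On the way, in this order (a step that is already met when the one before it is completed fails the run):
1. the drive lies squarely on the pile, let go, while the lid is still open (horizontal distance between drive_center and pile_top_center below 0.01 m and distance between drive_center and pile_top_center below 0.025 m and angle between the x axis of drive_center and the x axis of pile_top_center, either way round below 0.12 rad and angle between drive_center's own z axis and vertical below 0.08 rad and contact force between the fingers and drive below 0.05 N and value of joint lid below 0.3 rad), for 0.2 s.
2. the lid is half-way down and held back (value of joint lid between 0.9 and 1.3 rad and velocity of joint lid below 2 rad/s).
At the end, for the whole second after the job is handed in: the lid is fully shut (within 0.03 rad); under it the drive lies flat on the pile, its centre within 10 mm of the one below and turned less than 0.12 rad from it; the two lower drives have moved less than 12 mm; all is at rest (value of joint lid above 1.63 rad and horizontal distance between drive_center and pile_top_center below 0.01 m and distance between drive_center and pile_top_center below 0.025 m and angle between the x axis of drive_center and the x axis of pile_top_center, either way round below 0.12 rad and angle between drive_center's own z axis and vertical below 0.08 rad and distance of each of pile_top_center, pile_low_center from where it was at the start of the episode below 0.012 m and linear speed of drive below 0.02 m/s); the robot touches nothing.
It fails at once if the lid snaps: it swings shut faster than 2 rad/s (0.4 m/s at the handle) (velocity of joint lid above 2 rad/s).
It fails at once if the drive is dropped onto the pile: near the pile it falls faster than 0.45 m/s, not held (horizontal distance between drive_center and pile_top_center below 0.08 m and contact force between the fingers and drive below 0.05 N and linear speed of drive above 0.45 m/s).
It fails at once if the camera is moved more than 20 mm (distance of camera from where it was at the start of the episode above 0.02 m).
It fails at once if the radio is moved more than 20 mm (distance of radio from where it was at the start of the episode above 0.02 m).
It fails at once if the calculator is moved more than 20 mm (distance of till from where it was at the start of the episode above 0.02 m).
It also fails if it takes over 72 s, if anything falls off the work surface, if the arm or the gripper's body presses on something with over 40 N, if the wrist force passes 120 N, or if a joint passes its speed limit or range.

## Working session

There is one attempt and no reset: what is moved stays moved. The work goes in short steps, Python scripts to look and compute and a tool call to move; the robot and the scene stay as the last step left them, time stands still between calls to the robot, and variables do not carry over. Pictures are saved under pics/ and viewed, about 8 in all and at most 12, crops included, and the job is handed in when it is done.

Besides the shell and the picture viewer there is one more tool, called after "Call:" by a JSON object that holds its "method" and its "body", one argument or row to a line. carry_out: Moves the arm, as the interface text tells. Its arguments: {"type":"object","properties":{"plan":{"type":"array"},"squeeze":{"type":"number"}},"required":["plan"]}

```bash
ls; mkdir -p pics; python3 - <<'E'
from cell import arm
import cv2,numpy as np
s=arm.observe(); print({k:np.round(v,4) for k,v in s.items()}, arm.tip_reach)
a,d=arm.get_image("scene"); b,e=arm.get_image("top")
for n in("scene","top"): print(n,arm.get_calibration(n))
print(arm.get_calibration("wrist"))
np.savez("im0.npz",a=a,d=d,b=b,e=e)
cv2.imwrite("pics/scene0.png",cv2.resize(a[:,:,::-1],(800,600)));cv2.imwrite("pics/top0.png",cv2.resize(b[:,:,::-1],(800,600)))
E
```

```text
pics
{'clock': np.float64(0.0), 'joints': array([ 1.0474,  0.4352,  0.025 ,  1.5741, -0.0116,  1.134 , -0.0751]), 'dq': array([ 0.0005,  0.0008,  0.0009,  0.0023,  0.0002, -0.    , -0.0005]), 'joint_efforts': array([ 6.00000e-04, -6.67843e+01,  9.85900e-01, -3.14462e+01,
       -6.03000e-02,  4.31000e-02,  1.00000e-04]), 'position': array([ 0.2551, -0.5701,  0.2915]), 'ee_rot': array([-3.0709e+00, -6.5570e-01,  7.0000e-04]), 'force': array([ 0.1508,  0.9321, -0.6234]), 'ft_torque': array([-0.0135, -0.0202, -0.0231]), 'width': np.float64(1.0035)} 0.0655
scene {'intrinsics': array([[491.34508442,   0.        , 256.92260722],
       [  0.        , 491.34508442, 192.93848627],
       [  0.        ,   0.        ,   1.        ]]), 'rvec': array([ 2.37162664,  0.80060127, -0.2828102 ]), 'tvec': array([-0.4512429 , -0.16928513,  2.13861896])}
top {'intrinsics': array([[462.21826836,   0.        , 263.65440156],
       [  0.        , 462.21826836, 188.64349846],
       [  0.        ,   0.        ,   1.        ]]), 'rvec': array([ 2.1654944 , -2.16688685,  0.13345474]), 'tvec': array([-0.02469494,  0.61495739,  1.7171553 ])}
{'intrinsics': array([[297.31863964,   0.        , 262.47773228],
       [  0.        , 297.31863964, 192.65806646],
       [  0.        ,   0.        ,   1.        ]]), 'tool_from_camera': array([[ 4.67366968e-04, -9.69487854e-01, -2.45138906e-01,
         6.60152211e-02],
       [ 9.99999875e-01,  4.96927683e-04, -5.87358562e-05,
        -7.03811314e-04],
       [ 1.78760008e-04, -2.45138848e-01,  9.69487964e-01,
        -9.22022891e-02],
       [ 0.00000000e+00,  0.00000000e+00,  0.00000000e+00,
         1.00000000e+00]])}
```

View pics/scene0.png

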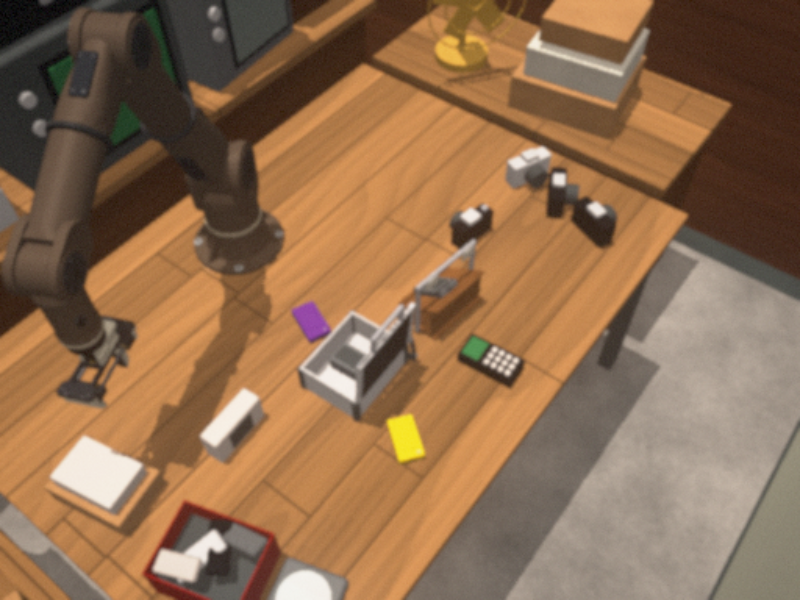

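View pics/top0.png

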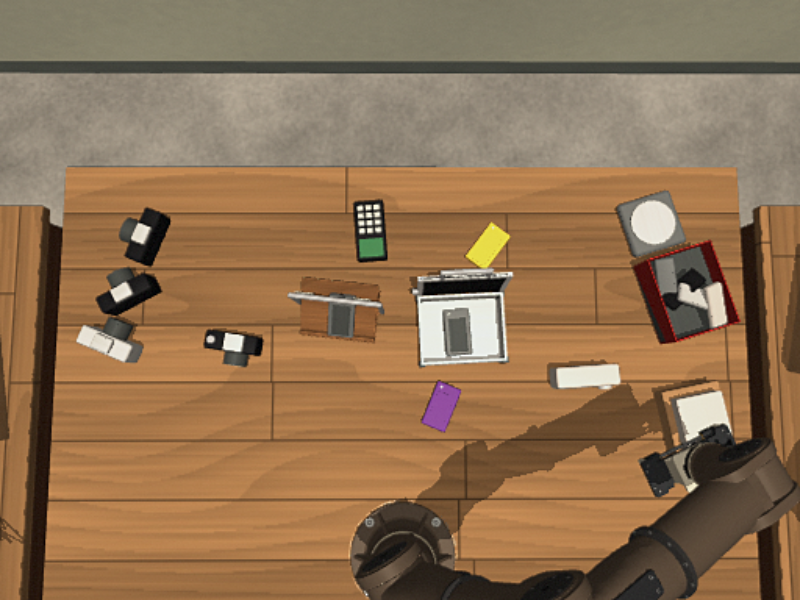

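The top view (800×600 px) shows these items:
- Stand with the grey drive under the rail at about (341,318).
- Open case with a grey pile at (457,332), and the lid and handle at (470,275).
- Look-alikes: purple block (441,405) and yellow block (488,245). Neither is in the case.
- Radio (585,376), calculator (370,230), and a black camera (233,345) near the stand. 

The pile that is meant is the grey one inside the open case. I'll measure all of these now.

```bash
cat > h.py <<'E'
import numpy as np, cv2
from scipy.spatial.transform import Rotation as R
from cell import arm
def cloud(name,d):
    c=arm.get_calibration(name);K=c["intrinsics"];v,u=np.mgrid[:384,:512]
    P=np.stack([(u-K[0,2])/K[0,0]*d,(v-K[1,2])/K[1,1]*d,d],-1)
    return (P-c["tvec"])@R.from_rotvec(c["rvec"]).as_matrix()   # R^T(p-t)
def wrist(state,d):
    c=arm.get_calibration("wrist");K=c["intrinsics"];v,u=np.mgrid[:384,:512]
    x=(u-K[0,2])/K[0,0];y=(v-K[1,2])/K[1,1];r=np.hypot(x,y)+1e-9;t=np.tan(np.clip(r,0,1.5))/r
    P=np.stack([x*t*d,y*t*d,d],-1);T=c["tool_from_camera"]
    return (P@T[:3,:3].T+T[:3,3])@R.from_rotvec(state["ee_rot"]).as_matrix().T+state["position"]
def rect(p):
    (c,s,a)=cv2.minAreaRect((p[:,:2]*1000).astype(np.float32)); return np.round(c,1),np.round(s,1),round(a,1)
E
python3 - <<'E'
from h import *
z=np.load("im0.npz");b=z["b"].astype(int);P=cloud("top",z["e"]);ok=z["e"]>0
def at(u,v): 
    u=int(u*.64);v=int(v*.64);return np.round(P[v,u],3),b[v,u]
for n,q in dict(table=(341,420),drive_lo=(341,330),drive_up=(341,303),rail=(320,298),rail2=(365,305),pile=(457,332),pileLo=(457,350),rimL=(419,330),rimF=(460,362),rimR=(507,330),handle=(467,272),camera=(233,345),radio=(585,376),till=(370,230),purple=(441,405)).items(): print(n,*at(*q))
reg=lambda u0,u1,v0,v1:(lambda m:(m.__setitem__((slice(int(v0*.64),int(v1*.64)),slice(int(u0*.64),int(u1*.64))),True),m)[1])(np.zeros(ok.shape,bool))
grey=(np.ptp(b,axis=2)<25)&(b.mean(2)<170)
m=reg(420,505,285,362)&ok&(P[...,2]>.035)&(P[...,2]<.06); print("pile",m.sum(),rect(P[m]),np.median(P[m][:,2]))
m=reg(410,515,265,372)&ok&(P[...,2]>.074)&(P[...,2]<.09); print("rim",m.sum(),rect(P[m]))
m=reg(410,520,255,300)&ok&(P[...,2]>.25); print("lidtop",m.sum(),rect(P[m]),P[m].max(0),P[m].min(0))
m=reg(410,520,255,300)&ok&(P[...,2]>.283); print("handle",m.sum(),rect(P[m]),np.median(P[m],0))
m=reg(285,390,280,320)&ok&(P[...,2]>.16)&(P[...,2]<.2); print("rail",m.sum(),rect(P[m]),np.median(P[m],0))
m=reg(320,365,295,345)&ok&grey&(P[...,2]<.15)&(P[...,2]>.03); q=P[m];print("drive",m.sum(),rect(q),q.min(0),q.max(0))
A=np.c_[q[:,:2],np.ones(len(q))];c=np.linalg.lstsq(A,q[:,2],rcond=None)[0];print(c,np.degrees(np.arctan(np.hypot(*c[:2]))),np.degrees(np.arctan2(c[1],c[0])))
E
```

```text
table [ 0.316  0.148 -0.   ] [172 122  73]
drive_lo [0.528 0.144 0.065] [70 71 65]
drive_up [0.583 0.134 0.183] [185 177 167]
rail [0.593 0.183 0.181] [214 210 198]
rail2 [0.576 0.082 0.182] [142 133 122]
pile [ 0.525 -0.131  0.049] [91 90 84]
pileLo [ 0.481 -0.13   0.051] [83 85 78]
rimL [ 0.527 -0.041  0.076] [148 152 148]
rimF [ 0.454 -0.135  0.09 ] [249 255 252]
rimR [ 0.533 -0.259 -0.006] [159 116  77]
handle [ 0.634 -0.135  0.289] [191 184 174]
camera [0.494 0.392 0.091] [232 236 226]
radio [ 0.421 -0.427  0.084] [233 232 215]
till [0.774 0.08  0.042] [255 252 236]
purple [ 0.35  -0.094  0.016] [149  79 163]
pile 551 (array([ 537.6, -139.1]), array([143.3, 197.9]), 1.9) 0.04569545796338695
rim 359 (array([ 535.8, -135.9]), array([177. , 218.8]), 2.8)
lidtop 139 (array([ 634.8, -135.1]), array([ 15. , 109.9]), 3.1) [ 0.64408914 -0.08014334  0.30657135] [ 0.62450935 -0.19001665  0.25697221]
handle 121 (array([ 636.2, -136. ]), array([ 12.1, 107.8]), 3.4) [ 0.63572636 -0.13478732  0.29164562]
rail 231 (array([590.2, 148.4]), array([209.6,  15.9]), 83.8) [0.58976688 0.14863061 0.18136485]
drive 392 (array([561.9, 142.6]), array([60.2, 96.2]), 84.6) [0.5136088  0.10903535 0.04785811] [0.60960917 0.17494215 0.12029279]
[ 0.64688757 -0.04731191 -0.26825829] 32.96806347267791 -4.183037566188306
```

Call:
{"method": "carry_out", "body": {
  "plan": [
    [0, 0, 7, 0, 9.18],
    [0, 0, 7, 0.13, 9.18],
    [6, 18, 7, 0.6, 9.18],
    [6, 18, 7, 0.6, 9.18],
    [6, 18, 7, 0.6, 9.18],
    [6, 18, 7, 0.6, 9.18],
    [12, 36, 7, 1.3, 9.18],
    [12, 36, 7, 1.3, 9.18],
    [12, 36, 7, 1.3, 9.18],
    [12, 36, 7, 1.3, 9.18],
    [18, 54, 7, 2.0, 9.18],
    [18, 54, 7, 2.0, 9.18],
    [18, 54, 7, 2.0, 9.18],
    [18, 54, 7, 2.0, 9.18],
    [23, 70, 7, 2.61, 9.18],
    [23, 72, 7, 2.61, 9.18],
    [23, 72, 7, 2.61, 9.18],
    [23, 72, 7, 2.61, 9.18],
    [23, 72, 7, 2.61, 9.18],
    [23, 72, 7, 2.61, 9.18]
  ]
}}

```text
clock: 2.1
position: [0.4848, 0.1513, 0.361]
ee_rot: [-0.16, -3.136, 0.001]
force: [0.3, -0.3, 0.1]
width: 1.0
```

```bash
python3 - <<'E'
from h import *
s=arm.observe();a,d=arm.get_image("wrist");P=wrist(s,d)
print(s["clock"],np.round(s["position"],4),np.round(s["joints"],2)); print(np.round(R.from_rotvec(s["ee_rot"]).as_matrix(),3))
np.savez("w1.npz",a=a,d=d,P=P)
cv2.imwrite("pics/w1.png",cv2.resize(a[:,:,::-1],(800,600)))
E
```

```text
2.1 [0.4848 0.1513 0.361 ] [ 0.25  0.3  -0.83  1.7   0.23  1.25  0.83]
[[-0.995  0.102 -0.001]
 [ 0.102  0.995 -0.001]
 [ 0.001 -0.001 -1.   ]]
```

View pics/w1.png

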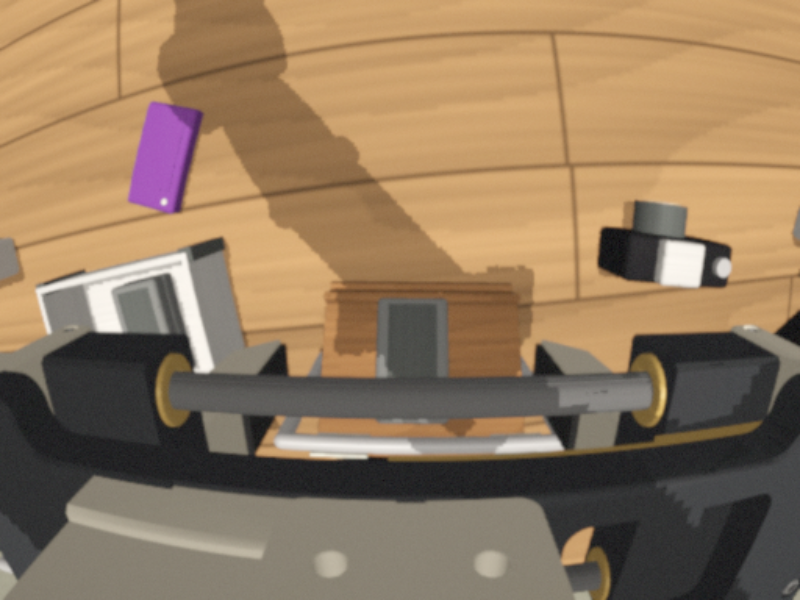

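The wrist view shows the drive on the stand at (380–447, 297–420), with the rail at y≈445 and the ledge at y≈290. The gripper's crossbar hides a strip of it.

```bash
python3 - <<'E'
from h import *
z=np.load("w1.npz");a=z["a"].astype(int);P=z["P"];d=z["d"]
u=lambda x:int(x*.64)
m=np.zeros(d.shape,bool);m[u(290):u(372),u(370):u(457)]=1
g=m&(np.ptp(a,axis=2)<28)&(d>0)
q=P[g];print(g.sum(),rect(q),q.min(0),q.max(0))
c=np.linalg.lstsq(np.c_[q[:,:2],np.ones(len(q))],q[:,2],rcond=None)[0];print(c,np.degrees(np.arctan(np.hypot(*c[:2]))),np.degrees(np.arctan2(c[1],c[0])))
for v in range(296,372,9):
  r=np.where(g[u(v)])[0]
  if len(r): print(v,np.round(P[u(v),r[0]],4),np.round(P[u(v),r[-1]],4))
col=u(413);print("col",[(v,np.round(P[v,col],3).tolist()) for v in range(u(280),u(305),2)])
print("rail",np.round(P[u(443),u(300)],4),np.round(P[u(443),u(540)],4))
E
```

```text
2099 (array([543.2, 147.6]), array([60.7, 54.2]), 83.8) [0.51397432 0.11541001 0.05469972] [0.57336418 0.17933139 0.09558181]
[ 0.69481462 -0.07938019 -0.29046606] 34.96641680375952 -6.517587930801533
305 [0.519  0.1202 0.0585] [0.5248 0.179  0.0589]
314 [0.5251 0.1197 0.0619] [0.5309 0.1782 0.0625]
323 [0.5317 0.1193 0.0684] [0.5376 0.1772 0.0686]
332 [0.5385 0.1189 0.0738] [0.5452 0.1777 0.0717]
341 [0.5459 0.1168 0.0768] [0.5519 0.1768 0.077 ]
350 [0.552  0.1165 0.0833] [0.5585 0.1759 0.0822]
359 [0.558  0.116  0.0861] [0.5637 0.1752 0.087 ]
368 [0.5647 0.1155 0.0909] [0.5713 0.1744 0.0893]
col [(179, [0.511, 0.152, 0.0]), (181, [0.513, 0.151, 0.009]), (183, [0.516, 0.151, 0.01]), (185, [0.519, 0.151, 0.011]), (187, [0.514, 0.151, 0.044]), (189, [0.517, 0.151, 0.046]), (191, [0.517, 0.151, 0.056]), (193, [0.519, 0.151, 0.059])]
rail [0.5792 0.0665 0.183 ] [0.5964 0.2302 0.1834]
```

Call:
{"method": "carry_out", "body": {
  "plan": [
    [4, -0.3, -4, -0.01, 9.18],
    [5.3, -0.3, -8, -0.01, 9.18],
    [5.3, -0.3, -12, -0.01, 9.18],
    [5.3, -0.3, -16, -0.01, 9.18],
    [5.3, -0.3, -19, -0.01, 9.18],
    [5.3, -0.3, -21, -0.01, 9.18],
    [5.3, -0.3, -22, -0.01, 9.18],
    [5.3, -0.3, -22, -0.01, 9.18],
    [5.3, -0.3, -22, -0.01, 9.18]
  ],
  "squeeze": 40
}}

```text
clock: 3.05
position: [0.5383, 0.1477, 0.1418]
ee_rot: [-0.177, -3.136, 0.002]
force: [-0.4, 1.1, 0.5]
width: 0.997
```

Call:
{"method": "carry_out", "body": {
  "plan": [
    [0, 0.05, -1, 0, 9.18],
    [0, 0.05, -1.6, 0, 9.18],
    [0, 0.05, -1.9, 0, 9.18],
    [0, 0.05, -1.9, 0, 9.18],
    [0, 0.05, -1.9, 0, 7],
    [0, 0.05, -1.9, 0, 5],
    [0, 0.05, -1.9, 0, 5],
    [0, 0.05, -1.9, 0, 5],
    [0, 0.05, -1.9, 0, 5],
    [0, 0.05, -1.9, 0, 5],
    [0, 0.05, -1.9, 0, 5],
    [0, 0.05, -1.9, 0, 5],
    [0, 0.05, -1.9, 0, 5]
  ],
  "squeeze": 40
}}

```text
clock: 4.35
position: [0.5384, 0.1481, 0.1229]
ee_rot: [-0.178, -3.136, 0.002]
force: [-0.8, -0.9, 3.2]
width: 0.671
```

Call:
{"method": "carry_out", "body": {
  "plan": [
    [0, 0, 0.5, 0, 5],
    [0, 0, 1, 0, 5],
    [0, 0, 1.5, 0, 5],
    [0, 0, 2, 0, 5],
    [-1, 0, 3, 0, 5],
    [-2, 0, 4, 0, 5],
    [-4, 0, 4.5, 0, 5],
    [-6, 0, 4.5, 0, 5],
    [-9, 0, 4.5, 0, 5],
    [-12, 0, 4.5, 0, 5],
    [-14, 0, 4.5, 0, 5],
    [-15, 0, 4.5, 0, 5],
    [-15, 0, 4.5, 0, 5],
    [-15, 0, 4.5, 0, 5]
  ]
}}

```text
clock: 5.75
position: [0.3893, 0.1482, 0.1684]
ee_rot: [0.178, 3.135, -0.001]
force: [0.9, 1.0, -1.8]
width: 0.673
```

```bash
python3 - <<'E'
from h import *
s=arm.observe();a,d=arm.get_image("wrist");P=wrist(s,d)
print(s["clock"],np.round(s["position"],4),s["force"],s["width"])
np.savez("w2.npz",a=a,d=d,P=P)
cv2.imwrite("pics/w2.png",cv2.resize(a[:,:,::-1],(800,600)))
b,e=arm.get_image("scene");Q=cloud("scene",e)
m=(e>0)&(abs(Q[...,0]-.42)<.12)&(abs(Q[...,1]-.148)<.035)&(Q[...,2]>.02)&(Q[...,2]<.2)
vv,uu=np.where(m);print(uu.min(),uu.max(),vv.min(),vv.max())
cv2.imwrite("pics/s2.png",cv2.resize(b[100:250,150:350,::-1],(800,600),interpolation=2))
E
```

```text
5.75 [0.3893 0.1482 0.1684] [ 0.93572661  0.97939985 -1.7718687 ] 0.6726123484969646
239 271 140 188
```

View pics/s2.png

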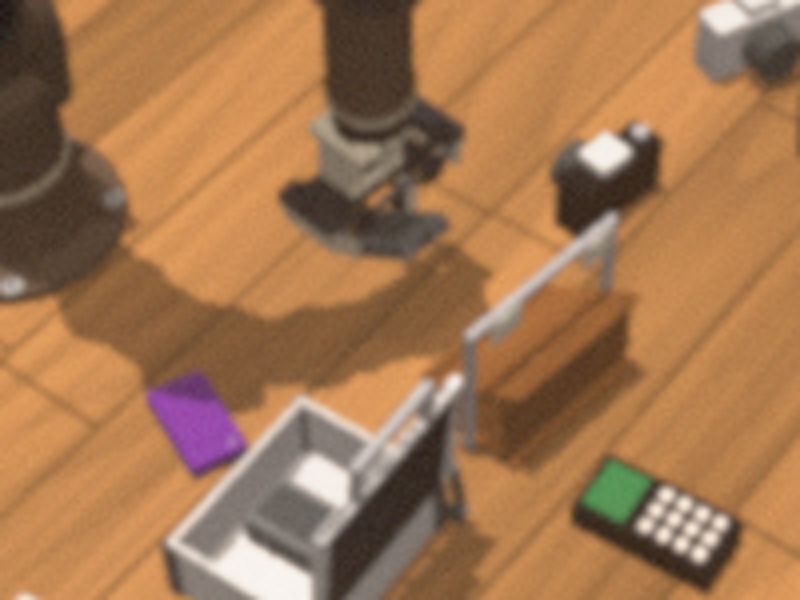

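Call:
{"method": "carry_out", "body": {
  "plan": [
    [0, 0, -3, 0, 5],
    [0, 0, -6, 0, 5],
    [0, 0, -7, 0, 5],
    [0, 0, -7.5, 0, 5],
    [0, 0, -8, 0, 5],
    [0, 0, -8.2, 0, 5],
    [0, 0, -8.2, 0, 5]
  ]
}}

```text
clock: 6.55
position: [0.3899, 0.1484, 0.0865]
ee_rot: [0.179, 3.135, -0.0]
force: [-0.7, -0.2, -2.5]
width: 0.673
```

Call:
{"method": "carry_out", "body": {
  "plan": [
    [0, 0, 0, 0, 5],
    [0, 0, -0.1, 0, 5],
    [0, 0, -0.2, 0, 5],
    [0, 0, -0.3, 0, 5],
    [0, 0, -0.4, 0, 5],
    [0, 0, -0.5, 0, 5],
    [0, 0, -0.6, 0, 5],
    [0, 0, -0.7, 0, 5],
    [0, 0, -0.8, 0, 5],
    [0, 0, -0.9, 0, 5],
    [0, 0, -0.9, 0, 5]
  ],
  "squeeze": 3
}}

```text
clock: 7.65
position: [0.3899, 0.1484, 0.0774]
ee_rot: [0.179, 3.135, -0.0]
force: [-0.6, -0.0, -1.3]
width: 0.676
```

Call:
{"method": "carry_out", "body": {
  "plan": [
    [0, 0, 0, 0, 7],
    [0, 0, 0, 0, 9.18],
    [0, 0, 0, 0, 9.18],
    [0, 0, 0, 0, 9.18],
    [0, 0, 3, 0, 9.18],
    [0, 0, 7, 0, 9.18],
    [-2, 0, 11, 0, 9.18],
    [-2, 0, 15, 0, 9.18],
    [-2, 0, 15, 0, 9.18],
    [-2, 0, 15, 0, 9.18]
  ]
}}

```text
clock: 8.65
position: [0.3704, 0.1482, 0.228]
ee_rot: [0.18, 3.133, -0.0]
force: [-0.8, -1.1, -0.6]
width: 1.002
```

```bash
python3 - <<'E'
from h import *
s=arm.observe();a,d=arm.get_image("wrist");P=wrist(s,d)
print(s["clock"],np.round(s["position"],4),s["force"],s["width"])
np.savez("w3.npz",a=a,d=d,P=P)
m=(d>0)&(P[...,2]>.013)&(P[...,2]<.03)&(abs(P[...,0]-.42)<.1)&(abs(P[...,1]-.148)<.06);q=P[m]
print(m.sum(),rect(q),np.percentile(q,[2,50,98],axis=0))
b,e=arm.get_image("top");Q=cloud("top",e)
m=(e>0)&(Q[...,2]>.011)&(Q[...,2]<.035)&(abs(Q[...,0]-.42)<.1)&(abs(Q[...,1]-.148)<.06);print("top",m.sum(),rect(Q[m]))
cv2.imwrite("pics/w3.png",cv2.resize(a[:,:,::-1],(800,600)))
E
```

```text
8.65 [0.3704 0.1482 0.228 ] [-0.78209838 -1.10806542 -0.6110447 ] 1.001975156600516
3895 (array([418.7, 146.1]), array([ 62.3, 108.8]), 83.7) [[0.36529763 0.11755394 0.01641399]
 [0.39960913 0.14809057 0.01976968]
 [0.46905858 0.17821956 0.02127084]]
top 311 (array([454.8, 157.3]), array([111.5, 115.5]), 83.3)
```

View pics/w3.png

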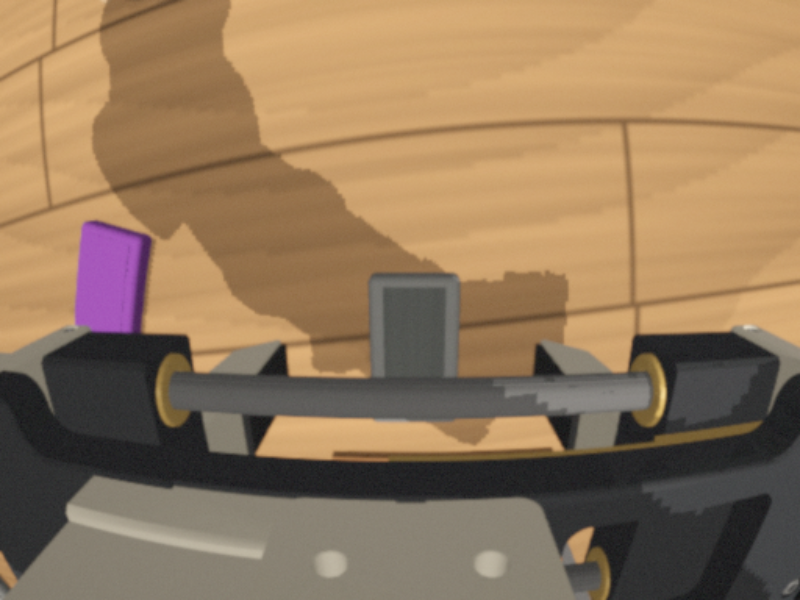

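The drive (370–458, 273–420) is lying flat on the table. The fit gives 109×62 mm with the top at 20 mm, so I'll regrasp it at the centre.

Call:
{"method": "carry_out", "body": {
  "plan": [
    [4.8, -0.2, -3, 0, 9.18],
    [4.8, -0.2, -7, 0, 9.18],
    [4.8, -0.2, -11, 0, 9.18],
    [4.8, -0.2, -14, 0, 9.18],
    [4.8, -0.2, -15.8, 0, 9.18],
    [4.8, -0.2, -15.8, 0, 9.18],
    [4.8, -0.2, -15.8, 0, 7],
    [4.8, -0.2, -15.8, 0, 5],
    [4.8, -0.2, -15.8, 0, 5],
    [4.8, -0.2, -15.8, 0, 5],
    [4.8, -0.2, -15.8, 0, 5],
    [4.8, -0.2, -15.8, 0, 5],
    [4.8, -0.2, -15.8, 0, 5],
    [4.8, -0.2, -15.8, 0, 5]
  ],
  "squeeze": 40
}}

```text
clock: 10.15
position: [0.4175, 0.1457, 0.0686]
ee_rot: [0.18, 3.136, -0.002]
force: [0.8, 0.3, -0.6]
width: 0.67
```

```bash
python3 - <<'E'
from h import *
s=arm.observe();print(s["clock"],s["position"],s["force"],s["width"]*.0918)
z=np.load("im0.npz");P=cloud("top",z["e"]);b=z["b"].astype(int)
m=np.zeros(P.shape[:2],bool);m[190:232,270:322]=1
dark=m&(b.mean(2)<150)&(P[...,2]>.035)&(P[...,2]<.056);n,l,st,_=cv2.connectedComponentsWithStats(dark.astype(np.uint8))
i=1+np.argmax(st[1:,4]);q=P[l==i];print(st[i],rect(q),np.median(q[:,2]))
E
```

```text
10.15 [0.41753841 0.14574463 0.06862209] [ 0.81073369  0.27093257 -0.56834184] 0.061501570351833
[284 197  18  30 468] (array([ 526.4, -133.1]), array([109.2,  62.5]), 4.3) 0.04525498103727221
```

Call:
{"method": "carry_out", "body": {
  "plan": [
    [0, 0, 2, 0, 5],
    [0, 0, 5, 0, 5],
    [0, -1, 9, 0.1, 5],
    [0, -4, 13, 0.19, 5],
    [1, -8, 17, 0.19, 5],
    [2, -11, 21, 0.19, 5],
    [3, -13, 23, 0.19, 5],
    [3, -13, 23, 0.19, 5],
    [3, -13, 23, 0.19, 5],
    [3, -13, 23, 0.19, 5]
  ]
}}

```text
clock: 11.15
position: [0.4466, 0.0164, 0.2977]
ee_rot: [0.12, -3.138, 0.001]
force: [-0.1, -0.8, -2.9]
width: 0.67
```

```bash
python3 - <<'E'
from h import *
s=arm.observe();a,d=arm.get_image("wrist");P=wrist(s,d);b=a.astype(int)
print(s["clock"],np.round(s["position"],4),s["ee_rot"],s["width"])
dark=(b.mean(2)<150)&(P[...,2]>.035)&(P[...,2]<.056)&(abs(P[...,0]-.526)<.07)&(abs(P[...,1]+.133)<.045)&(d>0)
print(dark.sum(),rect(P[dark]),np.median(P[dark][:,2]))
h=(d>0)&(P[...,2]>.27)&(P[...,2]<.31)&(P[...,0]>.58)&(P[...,1]<-.06);print(h.sum(),rect(P[h]) if h.sum()>5 else"")
b,e=arm.get_image("top");Q=cloud("top",e);b=b.astype(int)
dark=(b.mean(2)<150)&(Q[...,2]>.035)&(Q[...,2]<.056)&(abs(Q[...,0]-.526)<.07)&(abs(Q[...,1]+.133)<.045)
print("top",dark.sum(),rect(Q[dark]))
cv2.imwrite("pics/w4.png",cv2.resize(a[:,:,::-1],(800,600)))
E
```

```text
11.15 [0.4466 0.0164 0.2977] [ 1.20255848e-01 -3.13796453e+00  1.39754488e-03] 0.669760069263529
920 (array([ 505.1, -130.5]), array([64.5, 58.2]), 4.4) 0.04559506134020419
0 
top 464 (array([ 526.5, -133. ]), array([110.2,  62.1]), 4.5)
```

View pics/w4.png

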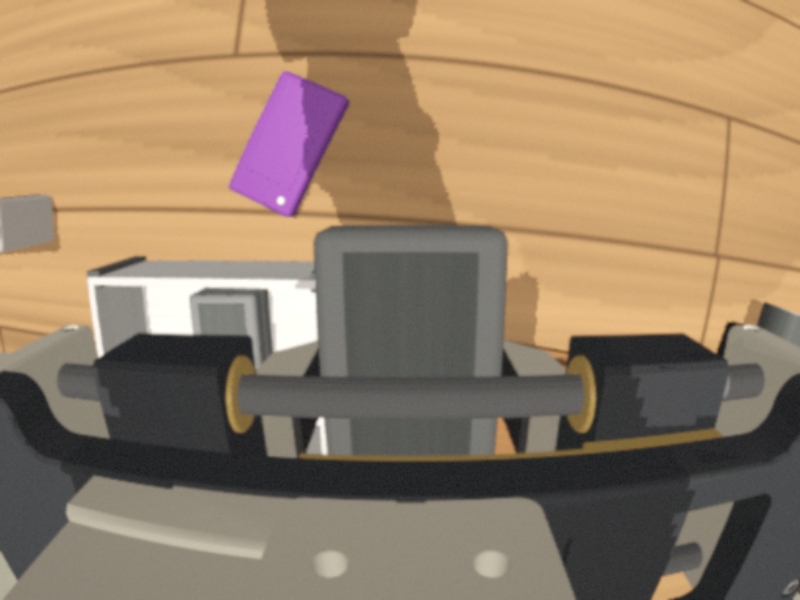

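The pile is at (193–268, 288–360) in the wrist view, and the held drive is centred in the jaws. Both cameras agree on the pile within 4 mm: centre about (0.527, −0.132), yaw 4.4°.

Call:
{"method": "carry_out", "body": {
  "plan": [
    [2, -4, -1, 0, 5],
    [4, -8, -2, 0, 5],
    [6, -12, -3, 0, 5],
    [7.9, -14.8, -4, 0, 5],
    [7.9, -14.8, -6, 0, 5],
    [7.9, -14.8, -9, 0, 5],
    [7.9, -14.8, -12, 0, 5],
    [7.9, -14.8, -15, 0, 5],
    [7.9, -14.8, -16.5, 0, 5],
    [7.9, -14.8, -17.3, 0, 5],
    [7.9, -14.8, -17.6, 0, 5],
    [7.9, -14.8, -17.6, 0, 5],
    [7.9, -14.8, -17.6, 0, 5]
  ]
}}

```text
clock: 12.55
position: [0.5263, -0.1312, 0.1227]
ee_rot: [-0.122, 3.139, -0.002]
force: [0.3, -0.7, -2.3]
width: 0.671
```

Call:
{"method": "carry_out", "body": {
  "plan": [
    [0, -0.1, -0.2, 0, 5],
    [0, -0.1, -0.4, 0, 5],
    [0, -0.1, -0.5, 0, 5],
    [0, -0.1, -0.6, 0, 5],
    [0, -0.1, -0.7, 0, 5],
    [0, -0.1, -0.75, 0, 5],
    [0, -0.1, -0.75, 0, 5]
  ]
}}

```text
clock: 13.25
position: [0.5263, -0.1322, 0.1151]
ee_rot: [0.122, -3.139, 0.002]
force: [0.5, 1.0, -2.1]
width: 0.668
```

Still carrying the full weight, so I'll lower in small steps until the force changes.

Call:
{"method": "carry_out", "body": {
  "plan": [
    [0, 0, -0.05, 0, 5],
    [0, 0, -0.1, 0, 5],
    [0, 0, -0.1, 0, 5]
  ]
}}

```text
clock: 13.55
position: [0.5263, -0.1322, 0.1144]
ee_rot: [-0.122, 3.139, -0.002]
force: [-1.6, -0.0, 3.2]
width: 0.672
```

Call:
{"method": "carry_out", "body": {
  "plan": [
    [0, 0, 0, 0, 6.4],
    [0, 0, 0, 0, 6.8],
    [0, 0, 0, 0, 7.5],
    [0, 0, 0, 0, 8.5],
    [0, 0, 0, 0, 8.5],
    [0, 0, 2, 0, 8.5],
    [0, 0, 5, 0, 8.5],
    [0, 0, 9, 0, 8.5],
    [-3, 0, 13, 0, 8.5],
    [-7, 0, 17, 0, 8.5],
    [-11, 0, 19, 0, 8.5],
    [-11, 0, 19, 0, 8.5],
    [-11, 0, 19, 0, 8.5]
  ]
}}

```text
clock: 14.85
position: [0.4158, -0.1329, 0.3052]
ee_rot: [-0.119, 3.138, -0.006]
force: [-0.3, -1.2, 0.1]
width: 0.927
```

```bash
python3 - <<'E'
from h import *
s=arm.observe();a,d=arm.get_image("wrist");P=wrist(s,d);b=a.astype(int)
print(s["clock"],np.round(s["position"],4),np.round(s["joints"],2))
g=(d>0)&(abs(P[...,0]-.526)<.07)&(abs(P[...,1]+.133)<.05)
for lo,hi in((.06,.075),(.035,.06)):
  m=g&(P[...,2]>lo)&(P[...,2]<hi)&(b.mean(2)<160);print(m.sum(),rect(P[m]),np.median(P[m][:,2]))
b,e=arm.get_image("top");Q=cloud("top",e);bb=b.astype(int)
m=(bb.mean(2)<150)&(Q[...,2]>.057)&(Q[...,2]<.075)&(abs(Q[...,0]-.526)<.066)&(abs(Q[...,1]+.133)<.045)
print("top",m.sum(),rect(Q[m]))
h=(Q[...,2]>.283)&(Q[...,2]<.31)&(abs(Q[...,0]-.635)<.04)&(abs(Q[...,1]+.135)<.09);print("handle",h.sum(),rect(Q[h]),np.median(Q[h],0))
cv2.imwrite("pics/w5.png",cv2.resize(a[:,:,::-1],(800,600)))
E
```

```text
14.85 [ 0.4158 -0.1329  0.3052] [ 0.99  0.23 -0.94  1.93  0.22  1.08  1.61]
2001 (array([ 521.2, -131.2]), array([96.2, 61.1]), 5.1) 0.0656614512499831
276 (array([ 475.3, -135.2]), array([ 4.5, 62.1]), 3.8) 0.04942909665898837
top 422 (array([ 527.9, -132.4]), array([107.1,  62.2]), 4.1)
handle 123 (array([ 636.5, -136.6]), array([ 12.5, 108.3]), 3.3) [ 0.63604956 -0.1346386   0.29119481]
```

View pics/w5.png

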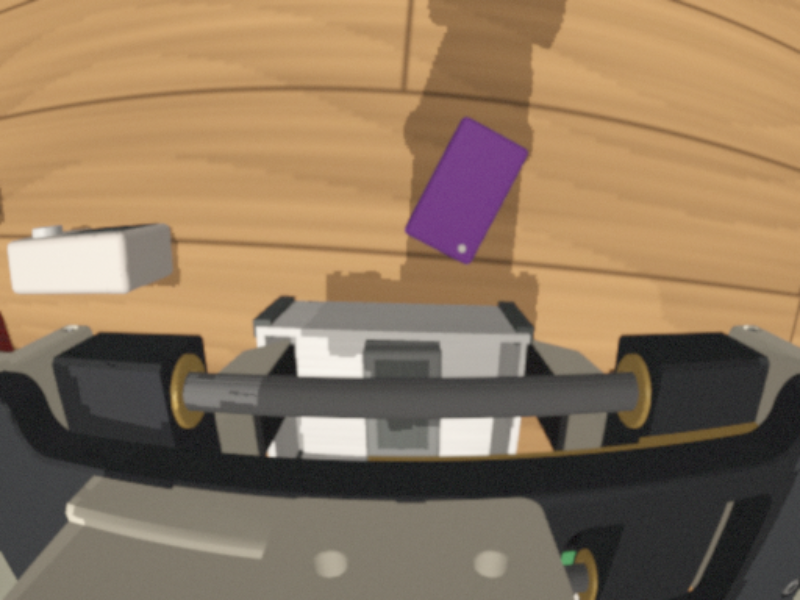

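The drive at (365–440, 342–450) lies square on the pile. From the top camera it is within 1.5 mm and 0.4° of it, with its top at 66 mm as it should be. The lid handle is unchanged at (0.636, −0.1355, ~0.289). Next I'll turn the jaws across the bar.

Call:
{"method": "carry_out", "body": {
  "plan": [
    [0, 0, 4, -0.1, 6],
    [0, 0, 8, -0.25, 6],
    [0, 0, 11, -0.4, 6],
    [0, 0, 12, -0.55, 6],
    [0, 0, 12, -0.7, 6],
    [0, 0, 12, -0.85, 6],
    [0, 0, 12, -1, 6],
    [0, 0, 12, -1.15, 6],
    [4, 0, 12, -1.3, 6],
    [8, -0.1, 12, -1.45, 6],
    [12, -0.2, 12, -1.59, 6],
    [16, -0.2, 12, -1.59, 6],
    [20, -0.2, 12, -1.59, 6],
    [22, -0.2, 12, -1.59, 6],
    [22, -0.2, 12, -1.59, 6],
    [22, -0.2, 12, -1.59, 6],
    [22, -0.2, 12, -1.59, 6],
    [22, -0.2, 12, -1.59, 6]
  ]
}}

```text
clock: 16.75
position: [0.6362, -0.1344, 0.4244]
ee_rot: [-2.156, -2.285, 0.002]
force: [-0.8, -0.6, 0.6]
width: 0.654
```

```bash
python3 - <<'E'
from h import *
s=arm.observe();a,d=arm.get_image("wrist");P=wrist(s,d)
print(s["clock"],np.round(s["position"],4),np.round(s["joints"],2));print(np.round(R.from_rotvec(s["ee_rot"]).as_matrix(),3))
h=(d>0)&(P[...,2]>.27)&(P[...,2]<.31)&(abs(P[...,0]-.635)<.03)&(abs(P[...,1]+.135)<.07)
print(h.sum(),rect(P[h]) if h.sum()>5 else "", np.percentile(P[h],[2,50,98],axis=0) if h.sum() else "")
E
```

```text
16.75 [ 0.6362 -0.1344  0.4244] [ 0.55  0.51 -0.72  1.24  0.33  1.51 -0.07]
[[-0.058  0.998 -0.001]
 [ 0.998  0.058 -0.001]
 [-0.001 -0.001 -1.   ]]
1624 (array([ 637.1, -122.5]), array([13.5, 87.8]), 3.8) [[ 0.63057515 -0.16365164  0.28799946]
 [ 0.63729069 -0.11907797  0.29247153]
 [ 0.64401555 -0.08058912  0.29439151]]
```

Call:
{"method": "carry_out", "body": {
  "plan": [
    [0, -0.1, -3, 0, 6],
    [0, -0.1, -6, 0, 6],
    [0, -0.1, -8, 0, 6],
    [0, -0.1, -8.9, 0, 6],
    [0, -0.1, -8.9, 0, 4],
    [0, -0.1, -8.9, 0, 2],
    [0, -0.1, -8.9, 0, 0.5],
    [0, -0.1, -8.9, 0, 0.5],
    [0, -0.1, -8.9, 0, 0.5],
    [0, -0.1, -8.9, 0, 0.5],
    [0, -0.1, -8.9, 0, 0.5],
    [0, -0.1, -8.9, 0, 0.5],
    [0, -0.1, -8.9, 0, 0.5]
  ],
  "squeeze": 35
}}

```text
clock: 18.1
position: [0.6366, -0.1355, 0.3359]
ee_rot: [2.156, 2.284, -0.001]
force: [2.9, 0.4, 1.7]
width: 0.12
```

```bash
python3 - <<'E'
from h import *
s=arm.observe();print(s["position"],s["force"],s["width"]*9.18)
p=s["position"];yaw=np.radians(3.3)
for n in (0,1):
  for t in np.arange(0.05,1.67,.05) if n==0 else [1.66]:
    f=lambda t:np.array([-.207*np.sin(t-.0873),.207*np.cos(t-.0873)])
    dd=(f(t)-f(0))*100;print(round(t,2),[round(dd[0]*np.cos(yaw),1),round(dd[0]*np.sin(yaw),1),round(dd[1],1)],end=" ")
E
```

```text
[ 0.63661419 -0.13548772  0.33592807] [2.88715759 0.41525713 1.73867166] 1.1045466801486354
0.05 [np.float64(-1.0), np.float64(-0.1), np.float64(0.1)] 0.1 [np.float64(-2.1), np.float64(-0.1), np.float64(0.1)] 0.15 [np.float64(-3.1), np.float64(-0.2), np.float64(0.0)] 0.2 [np.float64(-4.1), np.float64(-0.2), np.float64(-0.1)] 0.25 [np.float64(-5.1), np.float64(-0.3), np.float64(-0.2)] 0.3 [np.float64(-6.2), np.float64(-0.4), np.float64(-0.4)] 0.35 [np.float64(-7.2), np.float64(-0.4), np.float64(-0.6)] 0.4 [np.float64(-8.2), np.float64(-0.5), np.float64(-0.9)] 0.45 [np.float64(-9.1), np.float64(-0.5), np.float64(-1.3)] 0.5 [np.float64(-10.1), np.float64(-0.6), np.float64(-1.7)] 0.55 [np.float64(-11.0), np.float64(-0.6), np.float64(-2.1)] 0.6 [np.float64(-11.9), np.float64(-0.7), np.float64(-2.6)] 0.65 [np.float64(-12.8), np.float64(-0.7), np.float64(-3.1)] 0.7 [np.float64(-13.7), np.float64(-0.8), np.float64(-3.7)] 0.75 [np.float64(-14.5), np.float64(-0.8), np.float64(-4.3)] 0.8 [np.float64(-15.3), np.float64(-0.9), np.float64(-5.0)] 0.85 [np.float64(-16.1), np.float64(-0.9), np.float6
[... 349 characters left out ...]
.1), np.float64(-10.6)] 1.2 [np.float64(-20.3), np.float64(-1.2), np.float64(-11.5)] 1.25 [np.float64(-20.8), np.float64(-1.2), np.float64(-12.4)] 1.3 [np.float64(-21.2), np.float64(-1.2), np.float64(-13.4)] 1.35 [np.float64(-21.5), np.float64(-1.2), np.float64(-14.3)] 1.4 [np.float64(-21.8), np.float64(-1.3), np.float64(-15.3)] 1.45 [np.float64(-22.0), np.float64(-1.3), np.float64(-16.3)] 1.5 [np.float64(-22.2), np.float64(-1.3), np.float64(-17.4)] 1.55 [np.float64(-22.3), np.float64(-1.3), np.float64(-18.4)] 1.6 [np.float64(-22.4), np.float64(-1.3), np.float64(-19.4)] 1.65 [np.float64(-22.5), np.float64(-1.3), np.float64(-20.5)] 1.66 [np.float64(-22.5), np.float64(-1.3), np.float64(-20.7)]
```

Call:
{"method": "carry_out", "body": {
  "plan": [
    [-0.5, 0, 0, 0, 0.5],
    [-1, -0.1, 0.1, 0, 0.5],
    [-2.1, -0.1, 0.1, 0, 0.5],
    [-3.1, -0.2, 0, 0, 0.5],
    [-4.1, -0.2, -0.1, 0, 0.5],
    [-5.1, -0.3, -0.2, 0, 0.5],
    [-6.2, -0.4, -0.4, 0, 0.5],
    [-7.2, -0.4, -0.6, 0, 0.5],
    [-8.2, -0.5, -0.9, 0, 0.5],
    [-9.1, -0.5, -1.3, 0, 0.5],
    [-10.1, -0.6, -1.7, 0, 0.5],
    [-10.6, -0.6, -1.9, 0, 0.5],
    [-10.6, -0.6, -1.9, 0, 0.5]
  ]
}}

```text
clock: 19.4
position: [0.5284, -0.1408, 0.3162]
ee_rot: [-2.154, -2.284, 0.004]
force: [-1.9, 5.2, 4.1]
width: 0.119
```

Call:
{"method": "carry_out", "body": {
  "plan": [
    [-0.6, 0, -0.3, 0, 0.5],
    [-1.1, -0.1, -0.6, 0, 0.5],
    [-2, -0.1, -1.1, 0, 0.5],
    [-2.9, -0.2, -1.7, 0, 0.5],
    [-3.7, -0.2, -2.3, 0, 0.5],
    [-4.5, -0.3, -3, 0, 0.5],
    [-5.3, -0.3, -3.7, 0, 0.5],
    [-6, -0.3, -4.4, 0, 0.5],
    [-6.7, -0.4, -5.2, 0, 0.5],
    [-7.4, -0.4, -6, 0, 0.5],
    [-8, -0.4, -6.8, 0, 0.5],
    [-8.5, -0.5, -7.7, 0, 0.5],
    [-8.5, -0.5, -7.7, 0, 0.5],
    [-8.5, -0.5, -7.7, 0, 0.5]
  ]
}}

```text
clock: 20.8
position: [0.441, -0.1454, 0.2377]
ee_rot: [-2.151, -2.281, 0.008]
force: [-7.4, 6.6, -0.8]
width: 0.12
```

Call:
{"method": "carry_out", "body": {
  "plan": [
    [-0.1, 0, -0.4, 0, 0.5],
    [-0.3, 0, -0.8, 0, 0.5],
    [-0.6, 0, -1.7, 0, 0.5],
    [-1.1, -0.1, -2.6, 0, 0.5],
    [-1.5, -0.1, -3.6, 0, 0.5],
    [-1.8, -0.1, -4.5, 0, 0.5],
    [-2, -0.2, -5.5, 0, 0.5],
    [-2.2, -0.2, -6.5, 0, 0.5],
    [-2.4, -0.2, -7.6, 0, 0.5],
    [-2.5, -0.2, -8.6, 0, 0.5],
    [-2.5, -0.2, -8.6, 0, 0.5],
    [-2.5, -0.2, -8.6, 0, 0.5]
  ]
}}

```text
clock: 22.0
position: [0.411, -0.147, 0.1495]
ee_rot: [-2.146, -2.275, 0.017]
force: [-12.3, 6.7, -2.7]
width: 0.117
```

Call:
{"method": "carry_out", "body": {
  "plan": [
    [0, 0, -0.2, 0, 0.5],
    [0, 0, -0.5, 0, 0.5],
    [0, 0, -0.8, 0, 0.5],
    [-0.1, 0, -1.1, 0, 0.5],
    [-0.1, 0, -1.4, 0, 0.5],
    [-0.1, 0, -1.6, 0, 0.5],
    [-0.1, 0, -1.8, 0, 0.5],
    [-0.1, 0, -1.8, 0, 0.5]
  ]
}}

```text
clock: 22.8
position: [0.4096, -0.1471, 0.1311]
ee_rot: [-2.145, -2.275, 0.018]
force: [-2.6, 3.9, -3.7]
width: 0.116
```

```bash
python3 - <<'E'
from h import *
s=arm.observe();print(s["clock"],s["position"],s["force"])
b,e=arm.get_image("top");Q=cloud("top",e)
m=(e>0)&(abs(Q[...,1]+.17)<.03)&(Q[...,0]>.50)&(Q[...,0]<.6)&(Q[...,2]>.05);q=Q[m]
print(m.sum(),np.linalg.lstsq(np.c_[q[:,:2],np.ones(len(q))],q[:,2],rcond=None)[0],np.median(q[:,2]))
E
```

```text
22.8 [ 0.40958851 -0.14706832  0.13113614] [-2.61983233  3.92434831 -3.6825728 ]
422 [-0.18038599  0.05906413  0.20226382] 0.08996267924777582
```

Call:
{"method": "carry_out", "body": {
  "plan": [
    [0, 0, -0.1, 0, 0.5],
    [0, 0, -0.2, 0, 0.5],
    [0, 0, -0.3, 0, 0.5],
    [0, 0, -0.3, 0, 0.5]
  ]
}}

```text
clock: 23.25
position: [0.4096, -0.1471, 0.1291]
ee_rot: [-2.146, -2.275, 0.019]
force: [-7.1, 4.6, 15.4]
width: 0.12
```

```bash
python3 - <<'E'
from h import *
s=arm.observe();print(s["clock"],s["position"],s["force"])
b,e=arm.get_image("top");Q=cloud("top",e)
cv2.imwrite("pics/t6.png",cv2.resize(b[150:270,220:380,::-1],(800,600),interpolation=2))
for x in np.arange(.45,.63,.02):
  m=(e>0)&(abs(Q[...,0]-x)<.01)&(abs(Q[...,1]+.215)<.015);print(round(x,2),m.sum(),np.round(np.median(Q[m][:,2]),4))
E
```

```text
23.25 [ 0.40960729 -0.14706058  0.12910807] [-7.11230342  4.57094889 15.44691282]
0.45 0 nan
0.47 1 0.0888
0.49 33 0.09
0.51 49 0.0887
0.53 41 0.0882
0.55 47 0.0881
0.57 41 0.089
0.59 43 0.0895
0.61 37 0.0881
  return _methods._mean(a, axis=axis, dtype=dtype,
  ret = ret.dtype.type(ret / rcount)
```

View pics/t6.png

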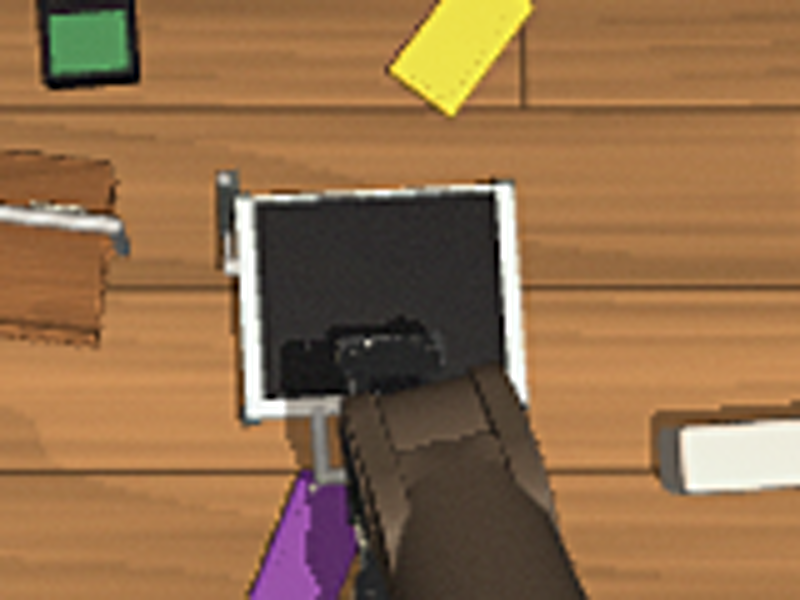

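The lid lies level and black at (245–520, 190–410), with heights of 88–90 mm from front to back. The jaws now carry an upward force, so it is resting on the rim. I'll open them only slightly, because the lid edge is close, and then retreat.

Call:
{"method": "carry_out", "body": {
  "plan": [
    [0, 0, 0.1, 0, 1.6],
    [0, 0, 0.1, 0, 2],
    [0, 0, 0.1, 0, 2.4],
    [0, 0, 0.1, 0, 2.4],
    [0, 0, 0.1, 0, 2.4],
    [0, 0, 1, 0, 2.4],
    [0, 0, 3, 0, 2.4],
    [0, 0, 6, 0, 2.4],
    [0, 0, 10, 0, 2.4],
    [0, 0, 14, 0, 2.4],
    [-5, -4, 18, 0, 2.4],
    [-5, -8, 20, 0, 2.4],
    [-5, -13, 20, 0, 2.4],
    [-5, -18, 20, 0, 2.4],
    [-5, -22, 20, 0, 2.4],
    [-5, -22, 20, 0, 2.4],
    [-5, -22, 20, 0, 2.4]
  ]
}}

```text
clock: 25.0
position: [0.3592, -0.3678, 0.329]
ee_rot: [-2.148, -2.272, 0.018]
force: [0.5, 0.9, 0.0]
width: 0.26
```

```bash
python3 - <<'E'
from h import *
s=arm.observe();print(s["clock"],s["position"],s["force"])
z=np.load("im0.npz");Q0=cloud("top",z["e"])
b,e=arm.get_image("top");Q=cloud("top",e)
cv2.imwrite("pics/t7.png",cv2.resize(b[100:292,90:410,::-1],(800,480),interpolation=2))
for x in np.arange(.40,.63,.02):
  m=(e>0)&(abs(Q[...,0]-x)<.01)&(abs(Q[...,1]+.135)<.04)&(Q[...,2]>.04);print(round(x,2),m.sum(),np.round(np.median(Q[m][:,2]),4) if m.sum() else "",end="; ")
for n,(x,y,lo,hi) in dict(camera=(.49,.385,.06,.1),radio=(.42,-.43,.06,.095),till=(.77,.08,.02,.05)).items():
  f=lambda Q:rect(Q[(abs(Q[...,0]-x)<.11)&(abs(Q[...,1]-y)<.11)&(Q[...,2]>lo)&(Q[...,2]<hi)])
  print("\n",n,f(Q0),f(Q))
E
```

```text
25.0 [ 0.3591655  -0.36779228  0.32901692] [0.54067106 0.92124928 0.02055756]
0.4 52 0.0898; 0.42 33 0.0898; 0.44 6 0.0924; 0.46 114 0.0906; 0.48 125 0.0888; 0.5 116 0.0885; 0.52 116 0.0902; 0.54 123 0.0888; 0.56 111 0.0889; 0.58 131 0.0889; 0.6 109 0.0892; 0.62 17 0.0808; 
 camera (array([485.8, 406.6]), array([125.2,  74.4]), 81.2) (array([485.7, 405.9]), array([124.7,  74.1]), 81.3)

 radio (array([ 419.1, -433.2]), array([152.1,  55. ]), 89.9) (array([ 419. , -432.3]), array([ 48.5, 148.2]), 3.3)

 till (array([777.7,  79.9]), array([152.8,  75.1]), 4.5) (array([778.4,  79.8]), array([151.3,  74.9]), 4.3)
```

View pics/t7.png

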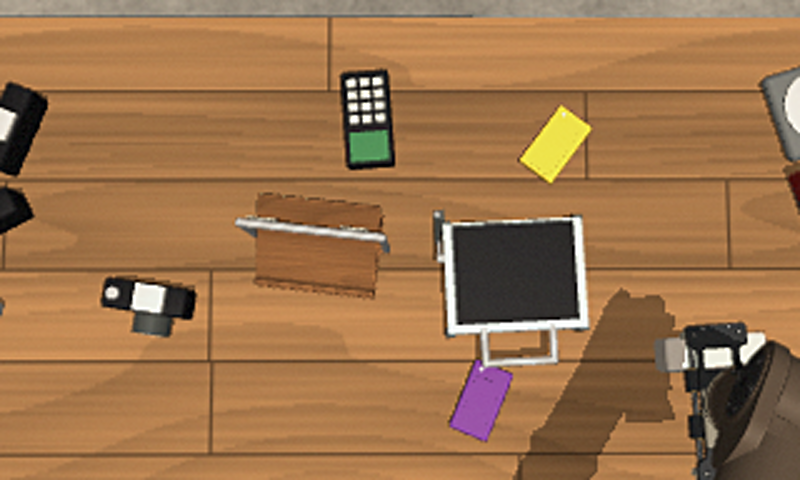

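The lid is flat and shut at (443–587, 215–335) with the handle at (520, 345). The stand is empty, the bystanders haven't moved, and the gripper is clear at z = 0.33 m.

```bash
python3 -c "
from cell import arm
print(arm.sign_off())"
```

```text
the job is handed in; nothing more can be done
None
```

The drive is on the pile and the lid is shut. I handed the job in at about 25 s of the 72 s allowed; `sign_off` gave no verdict.

**What I did**
- **Taking the drive:** The moves allow no tilt, so I could not reach in square to the slope as suggested. I gripped the drive by its sides with a vertical tool, low enough to clear the rail.
- **Levelling it:** I laid the drive flat on the free table, regrasped it at its centre and carried it to the case.
- **Placing it:** I lowered it until the wrist force changed, which showed contact, then let go.
- **Closing the lid:** I held the handle and guided it down its whole arc at about 0.5 rad/s, with no sign of a snap. I opened the jaws only once the lid was resting on the rim.

**Last checks**
- **Drive on the pile:** The top camera put it within about 1.5 mm and 0.4° of the pile, with its top at 66 mm as expected. This was before the lid closed; it can't be seen under the lid now.
- **Lid:** It is level at 88–91 mm from front to back, where fully shut should read 90 mm.
- **Bystanders:** The camera, radio and calculator are all within 1 mm of where they started.
- **Gripper:** It is well clear, with the wrist force at about zero.

**Checks that disagreed or failed**
- **Partial pile reading:** The wrist camera could only see part of the pile and differed from the top camera by up to about 4 mm.
- **Sideways force:** During the last part of closing the wrist showed up to about 12 N sideways, and about 15 N upward as the lid seated. Both are well under the 120 N limit.
- **Slope fit:** One attempt to measure the lid's slope was unusable, probably because the arm was in view. I measured it again in strips, which gave the lid heights above.

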